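Start the mahjong dice machine

ROBOT

A 6-joint arm with a two-finger parallel gripper is mounted at the origin on the work surface. World frame = base frame: x ahead of the robot, y to its left, z up, the work surface at z = 0. Lengths are in m, angles in rad, forces in N, time in s.
With the tool pointing down it reaches from about 0.375 to 0.975 m from the base axis. Payload 3.8 kg.
Tool frame: the origin (TCP) lies at the very end of the fingers, on their centre line; the grasp point (between the pads) lies 19 mm behind it; z points along the fingers, y is the line along which they close (so a half turn about z gives the same grasp; the last joint's range is limited). The gripper opens to 85 mm and grips with 20 to 120 N. Pads are 22 mm wide; open, the fingers measure 114 mm over their backs; the gripper's body (76 mm by 85 mm) begins 54 mm behind the grasp point. The pads swing forward as they close: fully open they stand 13 mm farther back than shut.
Start: joints at [-1.376, 0.264, 1.604, -0, 1.274, -0.037], TCP at [0.155, -0.657, 0.231] pointing down, gripper open.
Joint ranges: [-2.63, 2.63], [-0.94, 2.18], [0.31, 2.57], [-1.31, 4.45], [0, 2.66], [-2.55, 2.55]. Speed limits (rad/s): [2.57, 2.57, 3.14, 3.14, 3.14, 3.14].

INTERFACE

Orientations are given as a rotation vector (axis times angle).
In Python, from workcell import read_state, read_camera, calibration, finish_job gives the robot as it stands.
- The arm moves only by the tool step_arm, never from a script. Its argument "commands" is a list of rows, each an object of numbers: "fingers": the gripper's target within -1 to 1 (shut at 1, half-way at 0, fully open at -1); "dx", "dy", "dz": the shift along the tool's x, y, z in m; "roll": the turn about the tool's z in degrees. In form: [{"fingers": .., "dx": .., "dy": .., "dz": .., "roll": ..}, ...]. A call has 1 to 8 rows; each row is the pose to reach, as a shift and turn from the pose commanded when the call began, along the tool's axes at that moment; what a row does not reach only later rows make up. A row lasts 1/8 s, in which the tool goes at most 62.5 mm and 10.7 degrees, less where a joint would pass 70% of its speed; a pose out of reach is approached as far as the arm can. A call with a gripper value outside its range is refused whole. The fingers move at their own pace and stop on an object; "squeeze" is the grip in N (left out, the last holds). Time passes only in rows, so rows that repeat a pose let the fingers close. It gives the time, the measured TCP pose, the force, the opening and the grip force at its end, in the units of the state.
- read_state(): the state, without advancing time (a new reading comes with each control period).
- read_camera(name): name is "scene" or "side" or "wrist"; returns (picture, depth): 480x640x3 uint8, blue, green, red; 480x640 float32, m along the optical axis (not along the pixel's ray), 0 where there is no reading.
- calibration(name): a dict with "intrinsics" (3x3 intrinsics, pixels), "world_to_cam" (4x4, takes a point from world to camera coordinates). Camera axes: x right, y up, looking along -z (the intrinsics and any distortion apply to the point x, -y, -z); pixel columns grow to the right and rows downward; lengths in m; the calibration is good to about 2 mm. The wrist camera is an equidistant fisheye: a pixel r from the principal point sees the ray r / f radians off the axis. A picture is of the moment at which its call begins: read the wrist's pose just before it. calibration takes no time and is no camera call; for the wrist camera it gives the pose at the moment of the call.
- finish_job(): hands the job in; it is judged then, once.
The state is a dict: "time": time; "q": joint angles; "joint_vel": joint speeds; "joint_torque": joint torques, N m; "tool_pos": TCP position; "tcp_rot": TCP orientation; "wrist_force": force on the tool from outside, world axes, zero at the start; "torque": the same for the moment, N m; "width": opening from 0.0 (shut) to 1.0 (fully open); "grip_force": force on a finger pad.
Only numpy, scipy, OpenCV 4.12 (cv2) and the standard library are available. Lean on these libraries where they do the work, as an engineer would, in place of code of your own. Each camera call takes 0.05 s, during which the arm holds its last target. There are 200 camera calls.

TASK

Start the dice machine on the mahjong table: tip the red rocker all the way over onto its white-marked half, then push the white key fully in, then press the green button all the way down and finish with your fingertip still holding it down, so that the dice keep tumbling. Work the three in that order, and do not press the yellow button. Only push with the fingers, and leave the tiles, chips, dice cup, ashtray and chip dish standing as they are.

Things in the scene. Friction and masses are not known exactly. Their poses are not given: they have to be found in the camera images.
- machine: Dice machine: grey box fixed to the table, 40 mm high. Origin on the table; x points away from the operator. Box x -100..120, y -150..150 mm. Clear dome (radius 50, 38 mm above the deck) at x 60, y 0. The four controls stand in a row on the level deck at x -48, y -94.5, -31.5, 31.5, 94.5 mm, in changing order, turned with the machine; beyond them lie the dome, a tile and chips.
- rocker (a joint): Angle of the red rocker (rad): -0.25 off, +0.25 fully on; starts off, -0.25 to -0.20. Level hinge along the machine's y, 52 mm above the table. No spring: stays where left; about 3 N at rocker_press turns it. Paddle 52 mm long (x), 26 wide: two flat halves rising outwards at 0.25 rad from the hinge; the half pushed fully down lies level. The far (+x) half, with a white bar, is to be pushed.
- rocker_press (a point): Point on the top face of the rocker's white-marked half, 20 mm out from the hinge, mid-width (the half is 27 mm long). It moves with the paddle: about 10 mm above its final height at the start, 52 mm above the table when fully on.
- white (a joint): Travel of the white square key (m): 0 = out, 0.008 = fully in. Starts out (0 to 1 mm in). It moves straight down against a steady friction of about 3 N and stays in where it is left.
- white_top (a point): Centre of the flat top of the white key, a square cap 30 x 30 mm in a black collar; 56 mm above the table when out, 48 mm when fully in (4 mm above its collar).
- green (a joint): Travel of the green round button (m): 0 = up, 0.007 = fully down. It is sprung: it starts to move at about 1.5 N, fully down takes about 5 N, and it comes back up when let go.
- green_top (a point): Centre of the top of the green round button, cap 32 mm in diameter in a black housing. 63 mm above the table when up, 56 mm when fully down (4 mm above its housing).
- yellow (a joint): Travel of the yellow round button (m): 0 = up, 0.007 = fully down; sprung, the same build as the green one. It stops the machine and must not be pressed.
- yellow_top (a point): Centre of the top of the yellow round button, 32 mm in diameter, 63 mm above the table when up.
- deck_tile: A loose green-backed white mahjong tile, 38 x 28 x 21 mm, lying green side up; origin at the centre of its underside. Bystander. It lies on the machine's deck, 40 mm above the table, beside the dome.
- chips: A stack of blue and white chips, 38 mm in diameter, 16 mm high, loose on the machine's deck on the other side of the dome; origin at the centre of its underside. Bystander.
- tile_a: Lower green-backed white mahjong tile, 38 x 28 x 21 mm, lying green side up; origin at the centre of its underside. Bystander.
- tile_b: Lower green-backed white mahjong tile, 38 x 28 x 21 mm, lying green side up; origin at the centre of its underside. Bystander. Beside the first.
- tile_c: Upper green-backed white mahjong tile, 38 x 28 x 21 mm, lying green side up; origin at the centre of its underside. Bystander. It lies across the other two, on the table to the right of the machine.
- ashtray: Round green glass ashtray, 110 mm in diameter, 32 mm high, on the table to the right of the machine; origin at the centre of its underside. Bystander.
- dish: Round blue chip dish, 130 mm in diameter, 22 mm high, on the table to the left of the machine; origin at the centre of its underside. Bystander.
- dice_cup: Orange plastic dice cup, 72 mm in diameter, 85 mm high, standing open end up on the table to the left of the machine; origin at the centre of its underside. Bystander.

How it is judged:
On the way, in this order (a step that is already met when the one before it is completed fails the run):
1. the red rocker is tipped fully onto its white-marked half (value of joint rocker above 0.19 rad), for 0.1 s.
2. the white key is fully in (value of joint white above 0.006 m), for 0.1 s.
3. the green button is held fully down (value of joint green above 0.005 m), for 0.2 s.
At the end, for the whole second after the job is handed in: The rocker stands beyond +0.19 rad, the white key is at least 6 mm in, the fingers hold the green button at least 5 mm down, the yellow button is up, and every loose thing is within 15 mm of where it stood (value of joint rocker above 0.19 rad and value of joint white above 0.006 m and value of joint green above 0.005 m and value of joint yellow below 0.002 m and contact force between the fingers and green above 1 N and distance of each of tile_a, tile_b, tile_c, deck_tile, chips, ashtray, dish, dice_cup from where it was at the start of the episode below 0.015 m); the arm keeps its last pose, push and grip.
It fails at once if the white key is pushed in before the rocker is over (value of joint white above 0.004 m and value of joint rocker below 0.15 rad).
It fails at once if the green button is pressed before the rocker is over and the white key is in (value of joint green above 0.003 m and (value of joint rocker below 0.15 rad or value of joint white below 0.005 m)).
It fails at once if the yellow button is pressed (value of joint yellow above 0.003 m).
It fails at once if a tile, the chips, the dice cup, the ashtray or the dish is pushed away, lifted or carried (distance of any of tile_a, tile_b, tile_c, deck_tile, chips, ashtray, dish, dice_cup from where it was at the start of the episode above 0.015 m).
It fails at once if a tile, the dice cup, the ashtray or the dish is tipped over (angle between any of tile_a, tile_b, tile_c, deck_tile, chips, ashtray, dish, dice_cup's own z axis and vertical above 0.4 rad).
It also fails if it takes over 40 s, if anything falls off the work surface, if the arm or the gripper's body presses on something with over 40 N, if the wrist force passes 120 N, or if a joint passes its speed limit or range.

## Working session

There is one attempt and no reset: what is moved stays moved. The work goes in short steps, Python scripts to look and compute and a tool call to move; the robot and the scene stay as the last step left them, time stands still between calls to the robot, and variables do not carry over. Pictures are saved under pics/ and viewed, at most 10 in all, crops included, and the job is handed in when it is done.

Besides the shell and the picture viewer there is one more tool, called after "Request:" in YAML: its name, and indented under it one key for each argument. step_arm: Moves the arm, as the interface text tells. Its arguments: {"type":"object","properties":{"commands":{"type":"array","items":{"type":"object","properties":{"fingers":{"type":"number"},"dx":{"type":"number"},"dy":{"type":"number"},"dz":{"type":"number"},"roll":{"type":"number"}}}},"squeeze":{"type":"number"}},"required":["commands"]}

```bash
mkdir -p pics; cat > h.py <<'E'
import numpy as np,cv2
from workcell import read_state,read_camera,calibration,finish_job
E
python3 - <<'E'
from h import *
s=read_state();print(s['time'],s['tool_pos'],s['tcp_rot'],s['width'])
for n in('scene','side','wrist'):
    c=calibration(n);print(n,{k:np.round(v,4).tolist() if not isinstance(v,str) else v for k,v in c.items()})
    p,d=read_camera(n);cv2.imwrite(f'pics/{n}0.png',p);np.save(f'{n}0.npy',d);
E
```

```text
0.0 [ 0.1549269  -0.65624142  0.22996465] [-3.11833313e+00 -3.63087042e-01  2.92732068e-04] 1.0012778402769251
scene {'intrinsics': [[435.2477, 0.0, 316.3379], [0.0, 435.2477, 242.1921], [0.0, 0.0, 1.0]], 'world_to_cam': [[-0.1532, 0.9881, 0.0144, 0.0652], [-0.6798, -0.1159, 0.7242, 0.3584], [0.7172, 0.1012, 0.6894, -1.255], [0.0, 0.0, 0.0, 1.0]]}
side {'intrinsics': [[614.8837, 0.0, 328.1667], [0.0, 614.8837, 239.3963], [0.0, 0.0, 1.0]], 'world_to_cam': [[-0.7114, -0.7028, 0.0017, 0.4776], [0.5378, -0.5429, 0.645, -0.3475], [-0.4524, 0.4598, 0.7642, -0.9729], [0.0, 0.0, 0.0, 1.0]]}
wrist {'intrinsics': [[371.6483, 0.0, 325.5015], [0.0, 371.6483, 233.209], [0.0, 0.0, 1.0]], 'world_to_cam': [[0.2295, -0.9733, -0.0018, -0.6732], [0.9336, 0.2206, -0.2822, 0.0364], [0.275, 0.0631, 0.9594, -0.3795], [0.0, 0.0, 0.0, 1.0]]}
```

View pics/scene0.png

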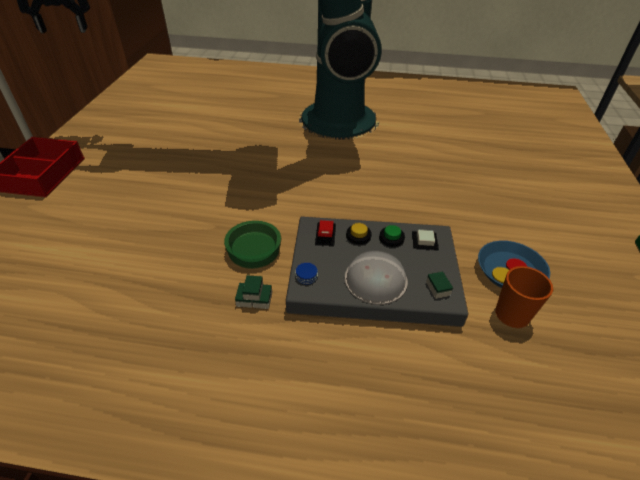

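View pics/side0.png

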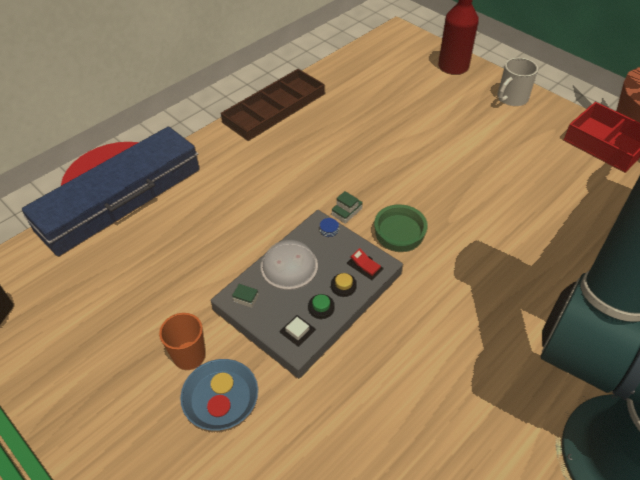

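The pictures show the controls from the robot's right to left. In the scene view these are rocker (326,231), yellow (359,232), green (392,234) and white (426,238). In the side view they are at (366,264), (344,282), (321,304) and (297,328). Next I'll measure them with colour masks and rays cast from both views.

```bash
cat >> h.py <<'E'
def ray(n,uv):
    c=calibration(n);K=c['intrinsics'];T=c['world_to_cam'];R=T[:3,:3];o=-R.T@T[:3,3]
    x=(uv[0]-K[0,2])/K[0,0];y=(uv[1]-K[1,2])/K[1,1]
    return o,R.T@np.array([x,-y,-1.])
def onplane(n,uv,z):
    o,d=ray(n,uv);return o+d*(z-o[2])/d[2]
def blob(img,lo,hi,box):
    h=cv2.cvtColor(img,cv2.COLOR_BGR2HSV);m=cv2.inRange(h,lo,hi)
    k=np.zeros_like(m);k[box[1]:box[3],box[0]:box[2]]=255;m&=k
    n,l,st,ce=cv2.connectedComponentsWithStats(m)
    i=1+np.argmax(st[1:,4]);return ce[i],st[i],l==i
E
python3 - <<'E'
from h import *
col={'red':((170,120,60),(180,255,255)),'red0':((0,150,60),(8,255,255)),'yellow':((15,120,60),(30,255,255)),'green':((50,100,40),(80,255,255)),'white':((15,0,150),(90,60,255))}
box={'scene':{'red':(312,218,340,247),'yellow':(343,218,374,247),'green':(376,220,408,250),'white':(410,224,440,254)},
'side':{'red':(345,245,385,282),'yellow':(330,266,360,298),'green':(305,288,337,322),'white':(280,312,316,346)}}
z={'red':.055,'yellow':.061,'green':.061,'white':.055}
for n in('scene','side'):
    im=cv2.imread(f'pics/{n}0.png')
    for k,zz in z.items():
        for c in ([k,'red0'] if k=='red' else [k]):
            try:
                ce,st,_=blob(im,*col[c],box[n][k]);print(n,c,ce.round(1),st,onplane(n,ce,zz).round(4))
            except Exception as e:print(n,c,e)
# deck mask outline from machine: grey low-saturation
a=cv2.imread('pics/scene0.png')[205:335,270:490];b=cv2.imread('pics/side0.png')[200:380,200:420]
f=lambda i:cv2.resize(i,(395,int(395*i.shape[0]/i.shape[1])),interpolation=2)
a,b=f(a),f(b);H=max(len(a),len(b));g=np.zeros((H,800,3),np.uint8);g[:len(a),:395]=a;g[:len(b),400:795]=b;cv2.imwrite('pics/crop.png',g)
E
```

```text
scene red attempt to get argmax of an empty sequence
scene red0 [325.4 227.8] [318 220  16  17 213] [0.5398 0.0343 0.055 ]
scene yellow [358.9 229.4] [351 222  17  16 203] [0.5403 0.0976 0.061 ]
scene green [392.6 231.4] [385 225  17  14 187] [0.5353 0.1603 0.061 ]
scene white [426.  235.1] [419 230  15  11 131] [0.5282 0.2231 0.055 ]
side red attempt to get argmax of an empty sequence
side red0 [365.9 263.2] [351 249  30  27 346] [0.5347 0.0374 0.055 ]
side yellow [343.5 281.1] [335 273  18  17 257] [0.533  0.1004 0.061 ]
side green [320.7 302.7] [312 295  18  17 250] [0.5287 0.1632 0.061 ]
side white [296.9 326.7] [286 317  23  20 245] [0.5256 0.2247 0.055 ]
```

View pics/crop.png

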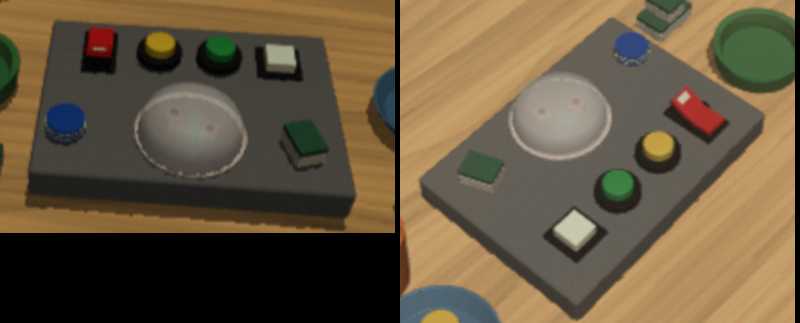

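Request:
step_arm:
  commands:
    - {"fingers": 1, "dx": 0.04, "dy": -0.042}
    - {"fingers": 1, "dx": 0.08, "dy": -0.084}
    - {"fingers": 1, "dx": 0.12, "dy": -0.126}
    - {"fingers": 1, "dx": 0.16, "dy": -0.168}
    - {"fingers": 1, "dx": 0.2, "dy": -0.21}
    - {"fingers": 1, "dx": 0.24, "dy": -0.252}
    - {"fingers": 1, "dx": 0.28, "dy": -0.294}
    - {"fingers": 1, "dx": 0.28, "dy": -0.294}

```text
invalid input
```

Request:
step_arm:
  commands:
    - {"fingers": 1, "dx": 0.04, "dy": -0.042, "roll": 2}
    - {"fingers": 1, "dx": 0.08, "dy": -0.084, "roll": 5}
    - {"fingers": 1, "dx": 0.12, "dy": -0.126, "roll": 8.8}
    - {"fingers": 1, "dx": 0.16, "dy": -0.168, "roll": 8.8}
    - {"fingers": 1, "dx": 0.2, "dy": -0.21, "roll": 8.8}
    - {"fingers": 1, "dx": 0.24, "dy": -0.252, "roll": 8.8}
    - {"fingers": 1, "dx": 0.27, "dy": -0.288, "roll": 8.8}
    - {"fingers": 1, "dx": 0.27, "dy": -0.288, "roll": 8.8}

```text
invalid input
```

```bash
python3 - <<'E'
from h import *
s=read_state();print(s['time'],s['tool_pos'],s['tcp_rot'],s['width'],s['wrist_force'])
c=calibration('wrist');np.save('w1T.npy',c['world_to_cam']);p,d=read_camera('wrist');cv2.imwrite('pics/wrist1.png',p)
E
```

```text
0.15 [ 0.15493799 -0.65637439  0.23022358] [-3.11874921e+00 -3.63035863e-01  2.36852686e-04] 0.9962186033065461 [0.28663288 0.15391447 0.3453223 ]
```

View pics/wrist1.png

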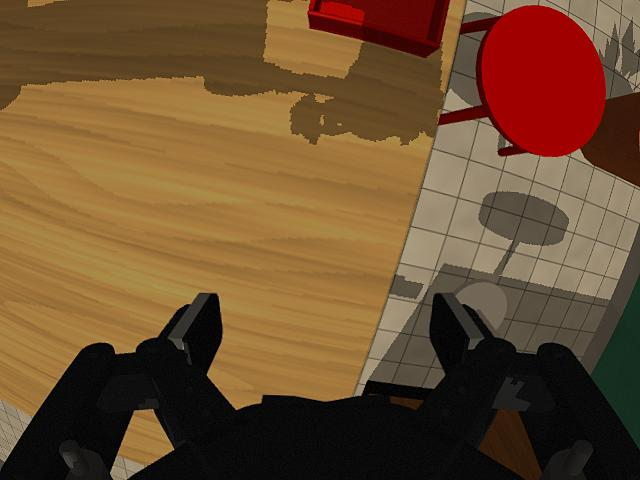

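The moves were refused, so the arm hasn't moved. The wrist picture shows only bare table and the open fingers at (205,330) and (445,330). I'll resend with all the fields filled in.

Request:
step_arm:
  commands:
    - {"fingers": 1, "dx": 0.04, "dy": -0.042, "dz": 0, "roll": 0}
    - {"fingers": 1, "dx": 0.08, "dy": -0.084, "dz": 0, "roll": 0}
    - {"fingers": 1, "dx": 0.12, "dy": -0.126, "dz": 0, "roll": 0}
    - {"fingers": 1, "dx": 0.16, "dy": -0.168, "dz": 0, "roll": 0}
    - {"fingers": 1, "dx": 0.2, "dy": -0.21, "dz": 0, "roll": 0}
    - {"fingers": 1, "dx": 0.24, "dy": -0.252, "dz": 0, "roll": 0}
    - {"fingers": 1, "dx": 0.28, "dy": -0.294, "dz": 0, "roll": 0}
    - {"fingers": 1, "dx": 0.28, "dy": -0.294, "dz": 0, "roll": 0}
  squeeze: 20

```text
time: 1.2
tool_pos: [0.3614, -0.3032, 0.2312]
tcp_rot: [-3.119, -0.372, -0.001]
wrist_force: [-0.0, -0.8, -0.2]
width: -0.002
grip_force: 0.0
```

Request:
step_arm:
  commands:
    - {"fingers": 1, "dx": 0.04, "dy": -0.042, "dz": 0, "roll": 2}
    - {"fingers": 1, "dx": 0.08, "dy": -0.084, "dz": 0, "roll": 5}
    - {"fingers": 1, "dx": 0.12, "dy": -0.126, "dz": 0, "roll": 8.8}
    - {"fingers": 1, "dx": 0.16, "dy": -0.168, "dz": 0, "roll": 8.8}
    - {"fingers": 1, "dx": 0.2, "dy": -0.21, "dz": 0, "roll": 8.8}
    - {"fingers": 1, "dx": 0.24, "dy": -0.252, "dz": 0, "roll": 8.8}
    - {"fingers": 1, "dx": 0.27, "dy": -0.286, "dz": 0, "roll": 8.8}
    - {"fingers": 1, "dx": 0.27, "dy": -0.286, "dz": 0, "roll": 8.8}
  squeeze: 20

```text
time: 2.2
tool_pos: [0.5584, 0.0354, 0.2309]
tcp_rot: [-3.139, -0.128, 0.0]
wrist_force: [0.0, -0.1, 0.5]
width: -0.001
grip_force: 0.0
```

```bash
python3 - <<'E'
from h import *
s=read_state();print(s['time'],s['tool_pos'],s['tcp_rot'],s['width'],s['wrist_force'])
c=calibration('wrist');np.save('w1T.npy',c['world_to_cam']);p,d=read_camera('wrist');cv2.imwrite('pics/wrist1.png',p)
E
```

```text
2.2 [0.55842492 0.03535621 0.23092232] [-3.13888873e+00 -1.27593021e-01  3.38268195e-05] -0.0013332711831260918 [ 0.02817073 -0.10340267  0.49534157]
```

View pics/wrist1.png

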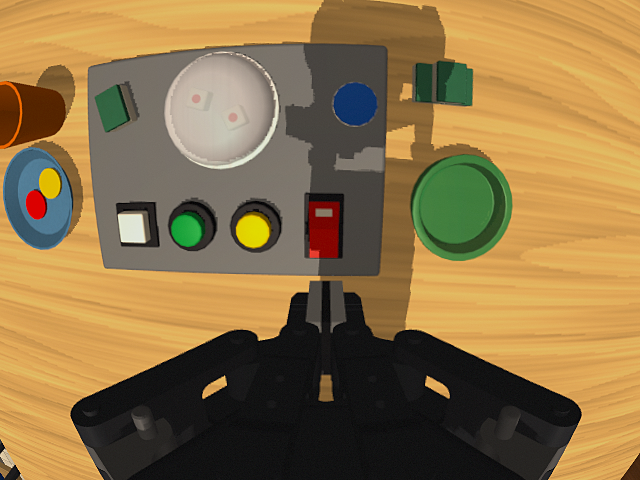

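The wrist view is clear: rocker with its white bar at (324,212), yellow at (252,230), green at (187,230), white at (133,226). I'll refine the positions by casting fisheye rays through the pixels of each cap top.

```bash
cat >> h.py <<'E'
def wplane(T,uv,z):
    K=calibration('wrist')['intrinsics'];R=T[:3,:3];o=-R.T@T[:3,3]
    v=np.array([uv[0]-K[0,2],uv[1]-K[1,2]]);r=np.hypot(*v);t=r/K[0,0]
    d=R.T@np.array([v[0]/r*np.sin(t),-v[1]/r*np.sin(t),-np.cos(t)])
    return o+d*(z-o[2])/d[2]
E
python3 - <<'E'
from h import *
im=cv2.imread('pics/wrist1.png');T=np.load('w1T.npy')
print('cam',-T[:3,:3].T@T[:3,3])
col={'red':((0,150,50),(8,255,255)),'yellow':((22,120,60),(34,255,255)),'green':((45,100,40),(80,255,255)),'white':((15,0,120),(100,70,255)),'bar':((0,0,90),(180,80,255))}
bx={'red':(300,190,348,262,.06),'yellow':(228,196,284,256,.063),'green':(165,196,218,256,.063),'white':(112,198,160,250,.056),'bar':(312,204,338,220,.06)}
for k,b in bx.items():
    ce,st,m=blob(im,*col[k],b[:4]);c,_=cv2.findContours(m.astype(np.uint8),0,2)
    c=max(c,key=cv2.contourArea)
    W=np.array([wplane(T,p[0],b[4])[:2] for p in c]);rc=cv2.minAreaRect(W.astype(np.float32)*1000)
    print(k,ce.round(1),st,wplane(T,ce,b[4])[:2].round(4),'rect mm',np.round(rc[0],1),np.round(rc[1],1),round(rc[2],1))
E
```

```text
cam [0.6299918  0.04195751 0.37401388]
red [323.5 230.5] [ 308  201   32   57 1555] [0.5403 0.0364] rect mm [541.1  36.4] [51.2 26.9] 4.7
yellow [253.1 229.6] [ 236  212   35   37 1024] [0.537  0.0983] rect mm [536.4  98.6] [33.2 30.9] 2.3
green [187.7 228.9] [171 212  35  35 943] [0.5327 0.1601] rect mm [532.4 160.6] [30.9 35.7] 46.1
white [131.4 227.5] [118 213  28  30 757] [0.5272 0.224 ] rect mm [526.9 224.5] [29.8 30.4] 4.1
bar [323.5 212.5] [316 210  16   6  96] [0.5564 0.0377] rect mm [556.4  37.7] [ 4.5 13. ] 4.6
```

Request:
step_arm:
  commands:
    - {"fingers": 1, "dx": 0.004, "dy": -0.002, "dz": 0.05, "roll": 0}
    - {"fingers": 1, "dx": 0.004, "dy": -0.002, "dz": 0.1, "roll": 0}
    - {"fingers": 1, "dx": 0.004, "dy": -0.002, "dz": 0.14, "roll": 0}
    - {"fingers": 1, "dx": 0.004, "dy": -0.002, "dz": 0.16, "roll": 0}
    - {"fingers": 1, "dx": 0.004, "dy": -0.002, "dz": 0.168, "roll": 0}
    - {"fingers": 1, "dx": 0.004, "dy": -0.002, "dz": 0.174, "roll": 0}
    - {"fingers": 1, "dx": 0.004, "dy": -0.002, "dz": 0.178, "roll": 0}
    - {"fingers": 1, "dx": 0.004, "dy": -0.002, "dz": 0.178, "roll": 0}
  squeeze: 20

```text
time: 3.25
tool_pos: [0.5617, 0.0361, 0.054]
tcp_rot: [-3.139, -0.122, -0.003]
wrist_force: [1.1, -0.8, -0.0]
width: 0.002
grip_force: 0.0
```

Request:
step_arm:
  commands:
    - {"fingers": 1, "dx": 0, "dy": 0, "dz": 0.002, "roll": 0}
    - {"fingers": 1, "dx": 0, "dy": 0, "dz": 0.003, "roll": 0}
    - {"fingers": 1, "dx": 0, "dy": 0, "dz": 0.003, "roll": 0}
  squeeze: 20

```text
time: 3.62
tool_pos: [0.5618, 0.0362, 0.0519]
tcp_rot: [3.139, 0.124, 0.002]
wrist_force: [-2.5, -1.4, 8.3]
width: -0.002
grip_force: 4.3
```

Request:
step_arm:
  commands:
    - {"fingers": 1, "dx": 0, "dy": 0, "dz": -0.06, "roll": 0}
    - {"fingers": 1, "dx": -0.005, "dy": -0.05, "dz": -0.07, "roll": 0}
    - {"fingers": 1, "dx": -0.01, "dy": -0.1, "dz": -0.07, "roll": 0}
    - {"fingers": 1, "dx": -0.015, "dy": -0.15, "dz": -0.07, "roll": 0}
    - {"fingers": 1, "dx": -0.02, "dy": -0.19, "dz": -0.07, "roll": 0}
    - {"fingers": 1, "dx": -0.02, "dy": -0.19, "dz": -0.07, "roll": 0}
  squeeze: 20

```text
time: 4.38
tool_pos: [0.5253, 0.2269, 0.1203]
tcp_rot: [-3.138, -0.129, -0.0]
wrist_force: [-0.7, -0.9, 0.5]
width: 0.005
grip_force: 0.0
```

```bash
python3 - <<'E'
from h import *
s=read_state();print(s['time'],s['tool_pos'],s['tcp_rot'],s['wrist_force'])
p,d=read_camera('wrist');q,_=read_camera('side')
cv2.imwrite('pics/both2.png',np.hstack([cv2.resize(p,(400,300)),cv2.resize(q[190:385,190:450],(400,300),interpolation=2)]))
E
```

```text
4.375 [0.5253478  0.22688171 0.12029494] [-3.13804181e+00 -1.29266646e-01 -1.21269447e-04] [-0.67105077 -0.93384092  0.45554584]
```

View pics/both2.png

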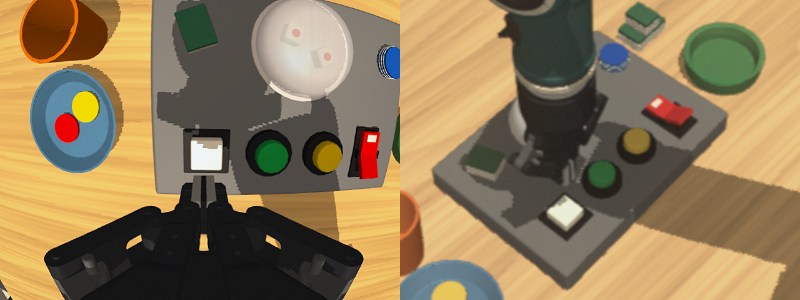

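The picture shows the rocker over: in the wrist half its white-bar end lies level at (375,135) and its near half is raised. The white key is below the fingers at (206,155), so I'll press it now.

Request:
step_arm:
  commands:
    - {"fingers": 1, "dx": 0.0015, "dy": 0.003, "dz": 0.035, "roll": 0}
    - {"fingers": 1, "dx": 0.0015, "dy": 0.003, "dz": 0.056, "roll": 0}
    - {"fingers": 1, "dx": 0.0015, "dy": 0.003, "dz": 0.063, "roll": 0}
    - {"fingers": 1, "dx": 0.0015, "dy": 0.003, "dz": 0.067, "roll": 0}
    - {"fingers": 1, "dx": 0.0015, "dy": 0.003, "dz": 0.07, "roll": 0}
    - {"fingers": 1, "dx": 0.0015, "dy": 0.003, "dz": 0.072, "roll": 0}
    - {"fingers": 1, "dx": 0.0015, "dy": 0.003, "dz": 0.073, "roll": 0}
    - {"fingers": 1, "dx": 0.0015, "dy": 0.003, "dz": 0.073, "roll": 0}
  squeeze: 20

```text
time: 5.48
tool_pos: [0.5288, 0.2214, 0.048]
tcp_rot: [-3.139, -0.123, -0.003]
wrist_force: [0.8, -2.6, 4.2]
width: 0.001
grip_force: 2.0
```

Request:
step_arm:
  commands:
    - {"fingers": 1, "dx": 0, "dy": 0, "dz": 0.001, "roll": 0}
    - {"fingers": 1, "dx": 0, "dy": 0, "dz": 0.002, "roll": 0}
    - {"fingers": 1, "dx": 0, "dy": 0, "dz": 0.002, "roll": 0}
  squeeze: 20

```text
time: 5.85
tool_pos: [0.5289, 0.2214, 0.0479]
tcp_rot: [-3.139, -0.123, -0.003]
wrist_force: [-4.8, -3.8, 15.6]
width: -0.002
grip_force: 8.1
```

Request:
step_arm:
  commands:
    - {"fingers": 1, "dx": 0, "dy": 0, "dz": -0.03, "roll": 0}
    - {"fingers": 1, "dx": 0, "dy": 0, "dz": -0.05, "roll": 0}
    - {"fingers": 1, "dx": 0, "dy": 0.035, "dz": -0.05, "roll": 0}
    - {"fingers": 1, "dx": 0, "dy": 0.062, "dz": -0.05, "roll": 0}
    - {"fingers": 1, "dx": 0, "dy": 0.062, "dz": -0.05, "roll": 0}
    - {"fingers": 1, "dx": 0, "dy": 0.062, "dz": -0.05, "roll": 0}
  squeeze: 20

```text
time: 6.6
tool_pos: [0.5327, 0.1599, 0.0953]
tcp_rot: [-3.139, -0.122, -0.0]
wrist_force: [1.2, 0.5, -0.1]
width: 0.003
grip_force: 0.0
```

```bash
python3 - <<'E'
from h import *
s=read_state();print(s['time'],s['tool_pos'],s['tcp_rot'],s['wrist_force'])
p,d=read_camera('wrist');q,_=read_camera('side')
cv2.imwrite('pics/both3.png',np.hstack([cv2.resize(p,(400,300)),cv2.resize(q[190:385,190:450],(400,300),interpolation=2)]))
E
```

```text
6.6 [0.53273237 0.15985154 0.09528512] [-3.13857922e+00 -1.22023283e-01 -1.13030989e-04] [ 1.15018373  0.4844305  -0.13214847]
```

View pics/both3.png

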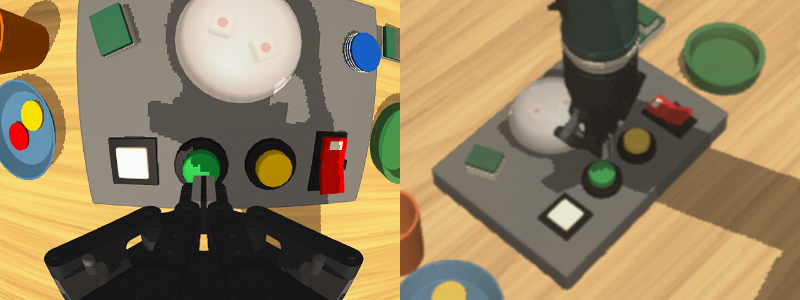

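The white key now sits flush and low in its collar at (133,162), the rocker is still over, and the fingertip is above green at (203,165). I'll press green and keep it held.

Request:
step_arm:
  commands:
    - {"fingers": 1, "dx": 0, "dy": 0, "dz": 0.02, "roll": 0}
    - {"fingers": 1, "dx": 0, "dy": 0, "dz": 0.03, "roll": 0}
    - {"fingers": 1, "dx": 0, "dy": 0, "dz": 0.036, "roll": 0}
    - {"fingers": 1, "dx": 0, "dy": 0, "dz": 0.039, "roll": 0}
    - {"fingers": 1, "dx": 0, "dy": 0, "dz": 0.041, "roll": 0}
    - {"fingers": 1, "dx": 0, "dy": 0, "dz": 0.041, "roll": 0}
    - {"fingers": 1, "dx": 0, "dy": 0, "dz": 0.041, "roll": 0}
    - {"fingers": 1, "dx": 0, "dy": 0, "dz": 0.041, "roll": 0}
  squeeze: 20

```text
time: 7.7
tool_pos: [0.5322, 0.1598, 0.0559]
tcp_rot: [-3.139, -0.123, 0.002]
wrist_force: [-7.4, 1.3, 12.8]
width: 0.002
grip_force: 5.8
```

Request:
step_arm:
  commands:
    - {"fingers": 1, "dx": 0, "dy": 0, "dz": 0, "roll": 0}
    - {"fingers": 1, "dx": 0, "dy": 0, "dz": 0, "roll": 0}
  squeeze: 20

```text
time: 7.95
tool_pos: [0.5322, 0.1599, 0.056]
tcp_rot: [-3.139, -0.123, 0.002]
wrist_force: [-6.5, 0.7, 10.7]
width: -0.002
grip_force: 5.8
```

```bash
python3 - <<'E'
from h import *
s=read_state();print(s['tool_pos'],s['wrist_force']);print(finish_job())
E
```

```text
[0.53221315 0.15985401 0.05595001] [-6.48538942  0.68961447 10.72644687]
the job is handed in; nothing more can be done
None
```

I tipped the rocker over, pushed the white key in and am holding the green button fully down (fingertip at 56 mm, about 11 N). I didn't touch yellow, and handed the job in at about 8 s; no verdict came back.

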